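# Power up the backstage sound rig

### The job

Bring the little sound rig up the safe way, so that the loudspeaker does not thump: gently press the power switch of the disc player fully in, then the mixer's, and the loudspeaker's last. Leave the three machines standing where they are, never lift anything, leave the other keys and the fader alone, and do not disturb the porcelain and the other things on the table; finish clear of everything.

Things in the scene. Friction and masses are not known exactly. Their poses are not given: they have to be found in the camera images.
- player: disc player: low black slab with a grey top, 180 deep (x) x 150 wide (y) x 46 mm high, flat top with a round jog wheel (80 mm across, 7 mm high), a display, a small pitch slider and two keys; loose, 1.1 kg. Origin at the centre of its underside, front to its -x. Its power switch is at the rear right corner of the top: x +62, y -52 mm
- player_power (a joint): power switch of the disc player, a round grey push switch, 18 mm across, flat on top, with a steel collar and a small white on/off mark on the robot's side of it; 0 out (off, cap 11 mm proud of the panel), 0.008 fully in (cap 3 mm proud), on from 0.005; the push rises from 3 N at the start through 4.7 N at 5 mm to 5.7 N at the hard stop at 8 mm, and the cap stays where it is pushed; push slowly, well under 40 N
- player_power_top (a point): centre of the top of the disc player's power switch (57 mm above the table when out); it is pushed straight down
- player_play (a joint): small rectangular sprung key (12 x 15 mm, 7 mm proud) at the disc player's front left corner, x -72, y +50 mm; not to be pressed. 0 out, 0.004 in
- player_cue (a joint): the same key beside it, x -72, y +26 mm; not to be pressed. 0 out, 0.004 in
- mixer: compact mixer: grey panel with black cheeks, 196 deep (x) x 140 wide (y) mm, panel sloping up from 41 mm high at the front to 61 mm at the rear (0.1 rad), with three rows of knobs (11 mm high), three small channel faders, a main fader and two round sockets; loose, 1.5 kg. Origin at the centre of its underside, front to its -x. Its power switch is at the rear right corner of the panel: x +68, y -46 mm
- mixer_power (a joint): power switch of the mixer, a round grey push switch, 18 mm across, flat on top, with a steel collar and a small white on/off mark on the robot's side of it; 0 out (off, cap 11 mm proud of the panel), 0.008 fully in (cap 3 mm proud), on from 0.005; the push rises from 3 N at the start through 4.7 N at 5 mm to 5.7 N at the hard stop at 8 mm, and the cap stays where it is pushed; push slowly, well under 40 N
- mixer_power_top (a point): centre of the top of the mixer's power switch (69 mm above the table when out); it is pushed straight down into the panel (0.1 rad off vertical)
- mixer_mute (a joint): small rectangular sprung key (12 x 15 mm, 7 mm proud) near the middle of the mixer's right edge, x -1, y -50 mm; not to be pressed. 0 out, 0.004 in
- mixer_fader_top (a point): top of the mixer's main fader cap (12 x 17 mm, 11 mm above the panel), which slides freely along x in a 50 mm slot at the front right of the panel; starts anywhere in it and is to be left there
- speaker: active loudspeaker: upright black box, 150 x 150 x 190 mm high, round woofer and tweeter in front, rubber carrying handle across the rear of its top (23 mm high), a round volume knob (26 mm across, 14 mm high) at the front left of the top; loose, 2.4 kg. Origin at the centre of its underside, front to its -x. Its power switch is at the front right of the top: x -30, y -40 mm
- speaker_power (a joint): power switch of the loudspeaker, a round grey push switch, 18 mm across, flat on top, with a steel collar and a small white on/off mark on the robot's side of it; 0 out (off, cap 11 mm proud of the panel), 0.008 fully in (cap 3 mm proud), on from 0.005; the push rises from 3 N at the start through 4.7 N at 5 mm to 5.7 N at the hard stop at 8 mm, and the cap stays where it is pushed; push slowly, well under 40 N
- speaker_power_top (a point): centre of the top of the loudspeaker's power switch (202 mm above the table when out); it is pushed straight down
- vase: white and blue porcelain bud vase, 51 mm across, 94 mm high, standing between machines; bystander, loose, not to be moved; origin at the centre of its underside, z up
- cup: white porcelain tea cup, 52 mm across, 42 mm high, standing between machines; bystander, loose, not to be moved; origin at the centre of its underside, z up
- jar: white and blue covered porcelain jar, 84 mm across, 101 mm high, beyond the machines; bystander, loose, not to be moved; origin at the centre of its underside, z up
- cakes: porcelain plate of small stacked cakes (one body), 110 mm across, 58 mm high, between the robot and the machines; bystander, loose, not to be moved; origin at the centre of its underside, z up
- discs: stack of three flat black disc cases (one body), 125 x 142 x 30 mm, beyond the machines; bystander, loose, not to be moved; origin at the centre of its underside, z up
- handset: black remote-control handset, 42 x 150 x 20 mm, lying on the robot's side of the machines; bystander, loose, not to be moved; origin at the centre of its underside, z up
- caddy: dark wooden tea caddy, 66 mm across, 91 mm high, beyond the machines; bystander, loose, not to be moved; origin at the centre of its underside, z up

How it is judged:
By the outcome, as a careful person would: the job done as asked, in the order asked, and still so for the second after the job is handed in, with the robot touching nothing.
It also fails if it takes over 59 s, if anything falls off the work surface, if the arm or the gripper's body presses on something with over 40 N, if the wrist force passes 120 N, or if a joint passes its speed limit or range.

### The arm

A 6-joint arm with a two-finger parallel gripper is mounted at the origin on the work surface. World frame = base frame: x ahead of the robot, y to its left, z up, the work surface at z = 0. Lengths are in m, angles in rad, forces in N, time in s.
With the tool pointing down it reaches from about 0.325 to 1 m from the base axis. Payload 5.1 kg.
Tool frame: the origin (TCP) lies on the centre line of the jaws, within the pads' length; the fingertips stand 25 mm ahead of it and the grasp point (between the pads) lies 6 mm ahead of it; z points along the fingers, y is the line along which they close (so a half turn about z gives the same grasp; the last joint's range is limited). The gripper opens to 85 mm and grips with 20 to 120 N. Pads are 22 mm wide; open, the fingers measure 114 mm over their backs; the gripper's body (76 mm by 85 mm) begins 54 mm behind the grasp point. The pads swing forward as they close: fully open they stand 13 mm farther back than shut.
Start: joints at [-1.304, 0.124, 1.65, -0, 1.367, -0.083], TCP at [0.223, -0.611, 0.256] pointing down, gripper open.
Joint ranges: [-2.61, 2.61], [-1.02, 2.33], [0.03, 2.71], [-1.35, 4.49], [0.32, 2.68], [-2.91, 2.91]. Speed limits (rad/s): [2.57, 2.57, 3.14, 3.14, 3.14, 3.14].

### API

Orientations are given as a unit quaternion [w, x, y, z].
In Python, from plant import observe, cams, ticket, models gives the robot as it stands. The module is installed in compiled form; this text tells all that it offers.
- The arm moves only by the tool drive_tool, never from a script. Its argument "series" is text: rows parted by semicolons, each of 6 numbers parted by spaces: the shift along the tool's x, y, z in m, then the turn, a rotation vector about the tool's x, y, z in degrees. In form: dx dy dz wx wy wz; .... A call has 1 to 8 rows; each row shifts and turns the commanded pose from where the row before left it, along the tool's axes as they then stand; what a row does not reach is not made up. A row lasts 1/10 s, in which the tool goes at most 50 mm and 8.59 degrees, less where a joint would pass 70% of its speed; a pose out of reach is approached as far as the arm can. A call with a gripper value outside its range is refused whole. "hand" is the gripper's target within -1 to 1 (fully open at 1, half-way at 0, shut at -1), set as the call begins (left out, the last holds). The fingers move at their own pace and stop on an object; the grip force is fixed at half the most. Time passes only in rows, so rows that do not move let the fingers close. It gives the time, the measured TCP pose, the force, the opening and the grip force at its end, in the units of the state.
- observe(): the state, without advancing time (a new reading comes with each control period).
- cams.read_camera(name): name is "side" or "top"; returns a dict with "img" (384x512x3 uint8, red, green, blue), "depth" (384x512 float32, m along the optical axis (not along the pixel's ray), 0 where there is no reading), "intrinsics" (3x3 intrinsics, pixels), "extrinsics" (4x4, takes a point from camera to world coordinates). Camera axes: x right, y up, looking along -z (the intrinsics and any distortion apply to the point x, -y, -z); pixel columns grow to the right and rows downward; lengths in m; the calibration is good to about 2 mm. A picture is of the moment at which its call begins.
- ticket.finish_job(): hands the job in; it is judged then, once.
Trained networks look in a picture, given as the dict that the camera call returned (one of the last four; its "shot" number tells which), for a name from the list of things; names that differ only in an ending like _2 or _b are one class to them, and where a whole thing is asked for, a point or a joint stands for the part that bears it (a point fixed in the world has none). Each returns a list of dicts, best first, with "confidence" (0 to 1); they miss things now and then, are a little off and sometimes report something else, mostly with a low value. They report only what shows in the picture. A call takes as long as a camera call.
- models.silhouettes(picture, name): "mask" (384x512 bool, what is visible of it) and "rect" ([centre column, centre row, width, height] in pixels, round what is visible of it).
The state is a dict: "time": time; "qpos": joint angles; "dq": joint speeds; "effort": joint torques, N m; "tool_pos": TCP position; "ee_rot": TCP orientation; "wrist_force": force on the tool from outside, world axes, zero at the start; "wrist_torque": the same for the moment, N m; "gripper_width": opening from 0.0 (shut) to 1.0 (fully open); "finger_force": force on a finger pad.
Only numpy, scipy, OpenCV 4.12 (cv2) and the standard library are available. Lean on these libraries where they do the work, as an engineer would, in place of code of your own. Each camera call takes 0.05 s, during which the arm holds its last target. There are 200 camera calls.

## Working session

There is one attempt and no reset: what is moved stays moved. The work goes in short steps, Python scripts to look and compute and a tool call to move; the robot and the scene stay as the last step left them, time stands still between calls to the robot, and variables do not carry over. Pictures are saved under pics/ and viewed, at most 10 in all, crops included, and the job is handed in when it is done.

Besides the shell and the picture viewer there is one more tool, called after "Emit:" as name(argument=value, ...) on one line, values as JSON. drive_tool: Moves the arm, as the interface text tells. Its arguments: {"type":"object","properties":{"series":{"type":"string"},"hand":{"type":"number"}},"required":["series"]}

```bash
mkdir -p pics
cat > h.py <<'E'
import numpy as np,cv2
from plant import observe,cams,ticket,models
def pts(p):
    K=np.array(p["intrinsics"]);E=np.array(p["extrinsics"]);d=p["depth"]
    v,u=np.mgrid[:384,:512]
    c=np.stack([(u-K[0,2])/K[0,0]*d,-(v-K[1,2])/K[1,1]*d,-d,np.ones_like(d)],-1)
    return (c@E.T)[...,:3]
def save(p,n,box=None,s=1.5):
    im=cv2.cvtColor(p["img"],cv2.COLOR_RGB2BGR)
    if box: im=im[box[1]:box[3],box[0]:box[2]]
    cv2.imwrite("pics/"+n,cv2.resize(im,None,fx=s,fy=s,interpolation=cv2.INTER_CUBIC))
E
python3 - <<'E'
from h import *
s=observe();print(s["time"],s["tool_pos"],s["ee_rot"],s["gripper_width"])
for c in("top","side"):
    p=cams.read_camera(c);save(p,c+"1.png");P=pts(p);print(c,np.array(p["extrinsics"]).round(3).tolist(),p["intrinsics"][0][0])
    for n in("player","mixer","speaker","player_power","mixer_power","speaker_power","player_power_top","vase","cup","jar","cakes","discs","handset","caddy"):
        try:r=models.silhouettes(p,n)
        except Exception as e: print(n,e);continue
        for q in r[:2]:
            m=q["mask"]&(p["depth"]>0);X=P[m]
            if len(X): print(n,round(q["confidence"],2),np.round(q["rect"]).tolist(),np.median(X,0).round(3),"min",np.percentile(X,3,axis=0).round(3),"max",np.percentile(X,97,axis=0).round(3))
E
```

```text
0.0 [ 0.22258687 -0.61010195  0.2550365 ] [-1.04803954e-03  9.84742066e-01  1.74017111e-01 -9.59419027e-05] 1.0014915323669003
top [[-0.088, 0.976, -0.198, 0.352], [-0.996, -0.087, 0.012, 0.009], [-0.005, 0.199, 0.98, 1.053], [0.0, 0.0, 0.0, 1.0]] 365.54473189581563
player 0.78 [154.0, 225.0, 59.0, 68.0] [0.492 0.302 0.046] min [0.409 0.233 0.023] max [0.579 0.376 0.054]
mixer 0.77 [259.0, 174.0, 50.0, 77.0] [0.601 0.003 0.051] min [ 0.512 -0.065  0.04 ] max [0.694 0.072 0.064]
speaker 0.95 [376.0, 188.0, 82.0, 74.0] [ 0.516 -0.278  0.189] min [ 0.448 -0.362  0.033] max [ 0.595 -0.22   0.21 ]
mixer_power 0.24 [226.0, 124.0, 23.0, 28.0] [0.749 0.081 0.075] min [0.73  0.054 0.012] max [0.786 0.11  0.087]
vase 0.56 [217.0, 228.0, 14.0, 20.0] [0.462 0.135 0.048] min [0.444 0.118 0.027] max [0.489 0.161 0.096]
cup 0.56 [315.0, 202.0, 15.0, 17.0] [ 0.512 -0.146  0.008] min [ 0.487 -0.164  0.   ] max [ 0.531 -0.121  0.043]
jar 0.57 [148.0, 132.0, 37.0, 30.0] [0.749 0.295 0.075] min [0.72  0.263 0.033] max [0.79  0.333 0.093]
cakes 0.59 [380.0, 281.0, 39.0, 43.0] [ 0.281 -0.293  0.015] min [
[... 1253 characters left out ...]
n [ 0.671 -0.335  0.001] max [ 0.79  -0.198  0.031]
cup 0.52 [297.0, 193.0, 18.0, 20.0] [ 0.507 -0.14   0.024] min [ 0.483 -0.166  0.001] max [ 0.53  -0.117  0.041]
jar 0.84 [115.0, 224.0, 36.0, 38.0] [0.736 0.312 0.066] min [0.717 0.27  0.015] max [0.786 0.34  0.088]
jar 0.5 [177.0, 287.0, 93.0, 84.0] [0.473 0.321 0.045] min [0.403 0.241 0.01 ] max [0.573 0.383 0.053]
discs 0.59 [266.0, 146.0, 47.0, 35.0] [ 0.724 -0.253  0.026] min [ 0.671 -0.337 -0.001] max [ 0.793 -0.198  0.031]
handset 0.58 [244.0, 342.0, 54.0, 60.0] [0.271 0.304 0.017] min [0.252 0.228 0.005] max [0.295 0.37  0.02 ]
caddy 0.66 [180.0, 186.0, 24.0, 33.0] [0.742 0.094 0.057] min [0.727 0.059 0.004] max [0.78  0.114 0.083]
```

Run:
```python
from h import *
p=cams.read_camera("top");save(p,"t2.png",(110,100,430,310),2.5)
np.savez("top.npz",P=pts(p),img=p["img"])
p=cams.read_camera("side");save(p,"s2.png",(120,90,376,340),2.3)
np.savez("side.npz",P=pts(p),img=p["img"])
```

```text
(no output)
```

View pics/t2.png

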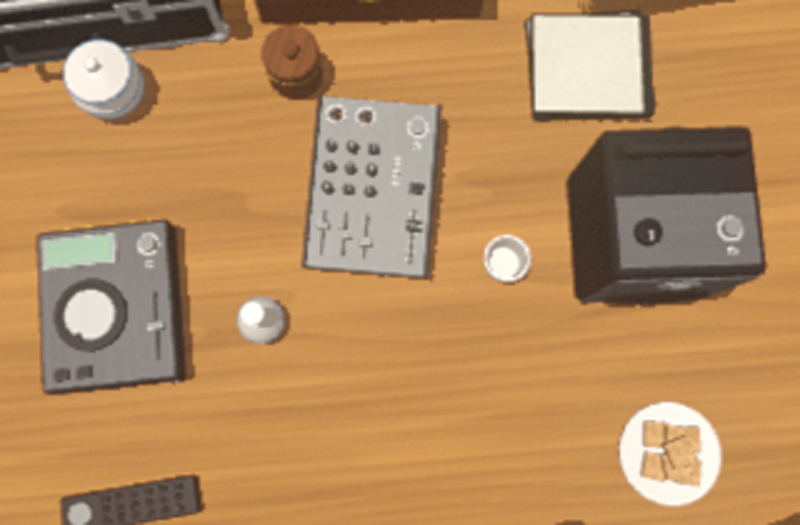

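View pics/s2.png

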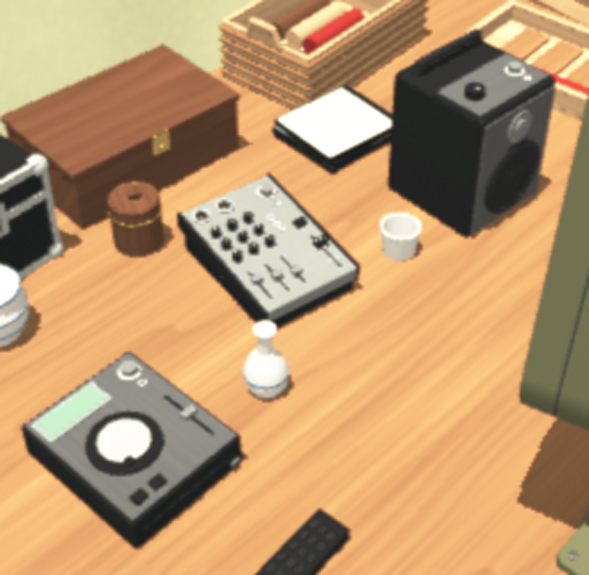

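Run:
```python
from h import *
T=np.load("top.npz")["P"];S=np.load("side.npz")["P"]
pk=dict(player=((169.6,197.2),(175.7,250.9),.057),mixer=((277.2,150.8),(236.1,172.6),.069),speaker=((402,191.6),(343.5,120),.202))
from plant import cams
cc={c:cams.read_camera(c) for c in("top","side")}
for n,(a,b,z) in pk.items():
    for c,P,(u,v) in(("top",T,a),("side",S,b)):
        p=cc[c];K=np.array(p["intrinsics"]);E=np.array(p["extrinsics"])
        d=E[:3,:3]@np.array([(u-K[0,2])/K[0,0],-(v-K[1,2])/K[1,1],-1]);t=(z-E[2,3])/d[2]
        g=E[:3,3]+t*d
        near=np.hypot(P[...,0]-g[0],P[...,1]-g[1])<.022
        m=near&(P[...,2]>z-.005)&(P[...,2]<z+.006)
        print(n,c,"ray",g.round(4),"depth pts",m.sum(),P[m].mean(0).round(4))
    # body yaw from upper surface
    if n!="speaker":
        from h import models
    r=models.silhouettes(cc["top"],n)[0]["mask"];P=T[r];zt={"player":.046,"mixer":.051,"speaker":.19}[n]
    q=P[abs(P[:,2]-zt)<(.013 if n=="mixer" else .006)][:,:2].astype(np.float32);rc=cv2.minAreaRect(q);print("rect",rc)
```

```text
player top ray [0.5571 0.2522 0.057 ] depth pts 31 [0.5588 0.2563 0.056 ]
player side ray [0.5498 0.2625 0.057 ] depth pts 30 [0.5558 0.2577 0.0552]
rect ((0.4959905743598938, 0.3067816495895386), (0.17961935698986053, 0.14969901740550995), 1.5638447999954224)
mixer top ray [ 0.6603 -0.0569  0.069 ] depth pts 31 [ 0.6638 -0.0553  0.068 ]
mixer side ray [ 0.653  -0.0494  0.069 ] depth pts 23 [ 0.6612 -0.0539  0.0667]
rect ((0.6044983863830566, 0.0016889199614524841), (0.14196503162384033, 0.19614629447460175), 79.94412994384766)
speaker top ray [ 0.4919 -0.3327  0.202 ] depth pts 48 [ 0.4952 -0.335   0.2007]
speaker side ray [ 0.4848 -0.3217  0.202 ] depth pts 15 [ 0.4913 -0.3325  0.1987]
rect ((0.5272171497344971, -0.2963455319404602), (0.14835353195667267, 0.1492076963186264), 86.68798065185547)
```

Emit:
drive_tool(series="0 0 -0.05 0 0 0; 0 0 -0.03 0 0 0", hand=-1)

```text
time: 2.05
tool_pos: [0.2228, -0.6107, 0.3382]
ee_rot: [0.0, 0.985, 0.174, 0.0]
wrist_force: [-0.3, -0.2, 1.1]
gripper_width: 0.69
finger_force: 0.0
```

The top view (crop) shows the player switch at (149,243), the mixer's at (418,127) and the loudspeaker's at (730,229). The side view shows them at (128,370), (267,190) and (514,69). The depth points agree with the body rectangles, giving player (.559,.2565), mixer (.6637,-.0554) and speaker (.495,-.335). Next I turn the tool square and travel high.

Emit:
drive_tool(series="0 0 0 0 0 6.67; 0 0 0 0 0 6.67; 0 0 0 0 0 6.67; 0.0168 -0.0434 0 0 0 0; 0.0168 -0.0434 0 0 0 0; 0.0168 -0.0434 0 0 0 0; 0.0168 -0.0434 0 0 0 0; 0.0168 -0.0434 0 0 0 0")

```text
time: 2.85
tool_pos: [0.3069, -0.3919, 0.3364]
ee_rot: [0.0, 1.0, -0.0, 0.0]
wrist_force: [-0.0, -0.1, 0.3]
gripper_width: 0.001
finger_force: 0.0
```

Emit:
drive_tool(series="0.0168 -0.0434 0 0 0 0; 0.0168 -0.0434 0 0 0 0; 0.0168 -0.0434 0 0 0 0; 0.0168 -0.0434 0 0 0 0; 0.0168 -0.0434 0 0 0 0; 0.0168 -0.0434 0 0 0 0; 0.0168 -0.0434 0 0 0 0; 0.0168 -0.0434 0 0 0 0")

```text
time: 3.65
tool_pos: [0.4411, -0.0444, 0.3368]
ee_rot: [0.0, 1.0, 0.0, 0.001]
wrist_force: [0.5, -0.3, -0.3]
gripper_width: -0.001
finger_force: 0.0
```

Emit:
drive_tool(series="0.0168 -0.0434 0 0 0 0; 0.0168 -0.0434 0 0 0 0; 0.0168 -0.0434 0 0 0 0; 0.0168 -0.0434 0 0 0 0; 0.0168 -0.0434 0 0 0 0; 0.0168 -0.0434 0 0 0 0; 0.0168 -0.0434 0 0 0 0; 0 0 0 0 0 0")

```text
time: 4.45
tool_pos: [0.5588, 0.2618, 0.3349]
ee_rot: [-0.0, 1.0, 0.003, -0.001]
wrist_force: [-0.0, -0.3, 0.0]
gripper_width: 0.002
finger_force: 0.0
```

Emit:
drive_tool(series="0 0 0.045 0 0 0; 0 0 0.045 0 0 0; 0 0 0.045 0 0 0; 0 0 0.045 0 0 0; 0 0 0.035 0 0 0; 0 0 0 0 0 0; 0 0 0 0 0 0")

```text
time: 5.15
tool_pos: [0.5583, 0.2572, 0.1217]
ee_rot: [0.0, 1.0, 0.0, -0.0]
wrist_force: [0.2, -0.2, 1.0]
gripper_width: 0.006
finger_force: 0.0
```

Run:
```python
from h import *
p=cams.read_camera("side");print(observe()["tool_pos"],observe()["ee_rot"].__repr__());save(p,"s3.png",(120,180,280,300),4)
```

```text
[0.5595577  0.25773982 0.12372299] array([-5.24338651e-04,  9.99998640e-01,  1.19392832e-04,  1.55880505e-03])
```

View pics/s3.png

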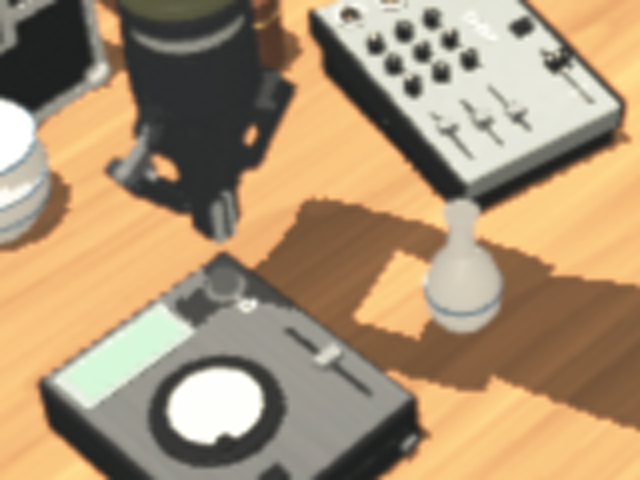

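The shut fingertips are at (222,230), straight above the player's switch at (225,283). I lower slowly.

Emit:
drive_tool(series="0 -0.001 0.02 0 0 0; 0 0 0.01 0 0 0; 0 0 0.003 0 0 0; 0 0 0.002 0 0 0; 0 0 0.002 0 0 0; 0 0 0.001 0 0 0; 0 0 0.001 0 0 0; 0 0 0.001 0 0 0")

```text
time: 6.0
tool_pos: [0.5584, 0.2586, 0.0815]
ee_rot: [-0.0, 1.0, 0.0, 0.0]
wrist_force: [0.3, 0.2, 1.3]
gripper_width: -0.001
finger_force: 1.4
```

Emit:
drive_tool(series="0 0.001 -0.003 0 0 0; 0 0.001 0 0 0 0; 0 0 0.002 0 0 0; 0 0 0.001 0 0 0; 0 0 0.001 0 0 0; 0 0 0.001 0 0 0; 0 0 0.001 0 0 0")

```text
time: 6.7
tool_pos: [0.5583, 0.2565, 0.0786]
ee_rot: [0.0, 1.0, 0.0, -0.0]
wrist_force: [-1.5, -0.6, 3.6]
gripper_width: -0.003
finger_force: 2.0
```

Emit:
drive_tool(series="0 0 0.001 0 0 0; 0 0 0.001 0 0 0; 0 0 0.001 0 0 0; 0 0 0 0 0 0")

```text
time: 7.1
tool_pos: [0.5582, 0.2565, 0.0753]
ee_rot: [0.0, 1.0, 0.0, -0.0]
wrist_force: [-1.8, -2.3, 4.5]
gripper_width: -0.001
finger_force: 2.0
```

Emit:
drive_tool(series="0 0 0.0005 0 0 0; 0 0 0.0005 0 0 0; 0 0 0.0005 0 0 0; 0 0 0 0 0 0; 0 0 0 0 0 0")

```text
time: 7.6
tool_pos: [0.5583, 0.2565, 0.0739]
ee_rot: [0.0, 1.0, 0.0, 0.0]
wrist_force: [-1.7, -1.8, 5.1]
gripper_width: 0.006
finger_force: 2.5
```

Emit:
drive_tool(series="0 0 0.0005 0 0 0; 0 0 0.0005 0 0 0; 0 0 0 0 0 0")

```text
time: 7.9
tool_pos: [0.5583, 0.2565, 0.0735]
ee_rot: [0.0, 1.0, 0.0, -0.0]
wrist_force: [-3.9, -2.5, 8.2]
gripper_width: 0.0
finger_force: 4.1
```

Emit:
drive_tool(series="0 0 -0.002 0 0 0; 0 0 -0.02 0 0 0; 0 0 -0.05 0 0 0; 0 0 -0.05 0 0 0; 0 0 0 0 0 0")

```text
time: 8.4
tool_pos: [0.5626, 0.2584, 0.2038]
ee_rot: [-0.003, 1.0, 0.0, 0.008]
wrist_force: [0.6, 0.4, 1.1]
gripper_width: 0.003
finger_force: 0.0
```

Emit:
drive_tool(series="0.0141 0.0444 0 0 0 0; 0.0141 0.0444 0 0 0 0; 0.0141 0.0444 0 0 0 0; 0.0141 0.0444 0 0 0 0; 0.0141 0.0444 0 0 0 0; 0.0141 0.0444 0 0 0 0; 0.0141 0.0444 0 0 0 0; 0 0 0 -1 5.63 0")

```text
time: 9.2
tool_pos: [0.6598, -0.0598, 0.1928]
ee_rot: [0.01, 0.999, -0.003, 0.05]
wrist_force: [-0.5, 1.5, 0.7]
gripper_width: 0.0
finger_force: 0.0
```

Emit:
drive_tool(series="0 0 0 0 0 0; 0 0 0 0 0 0; 0 0 0 0 0 0")

```text
time: 9.5
tool_pos: [0.6573, -0.0532, 0.195]
ee_rot: [0.009, 0.999, 0.001, 0.049]
wrist_force: [-0.4, -0.2, 0.9]
gripper_width: -0.0
finger_force: 0.0
```

Run:
```python
from h import *
from scipy.spatial.transform import Rotation as R
p=cams.read_camera("top");save(p,"t4.png",(130,100,300,250),3.5)
p=cams.read_camera("side")
s=observe();q=s["ee_rot"];M=R.from_quat([q[1],q[2],q[3],q[0]]).as_matrix();t=np.array(s["tool_pos"])+.025*M[:,2]
print(s["tool_pos"],M[:,2],"tool-frame to target",M.T@(np.array([.6637,-.0554,.069])-t))
P=pts(p)
g=np.hypot(P[...,0]-.558,P[...,1]-.2565)<.007
print("player cap z",np.median(P[g],0))
```

```text
[ 0.65747782 -0.0532041   0.19519564] [ 0.0983524  -0.0171506  -0.99500385] tool-frame to target [-6.22152517e-03  1.35803017e-05  1.01214772e-01]
player cap z [0.55731363 0.25605228 0.04688916]
```

View pics/t4.png

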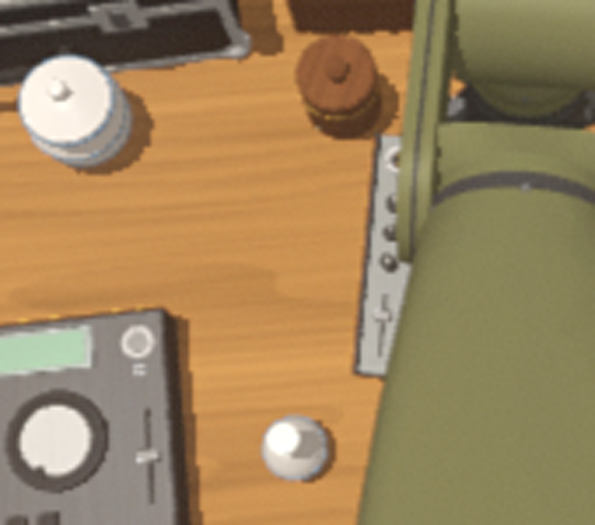

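The top view shows the player still standing square and its switch at (137,342) is now low. The side depth puts the cap near 47 mm, so it is in. The mixer's switch is hidden by the arm, so I go by the numbers.

Emit:
drive_tool(series="-0.006 0 0.03 0 0 0; 0 0 0.03 0 0 0; 0 0 0.02 0 0 0; 0 0 0 0 0 0; 0 0 0 0 0 0")

```text
time: 10.1
tool_pos: [0.6593, -0.0551, 0.1149]
ee_rot: [0.009, 0.999, 0.001, 0.049]
wrist_force: [-0.1, 0.0, 0.6]
gripper_width: -0.003
finger_force: 0.0
```

Run:
```python
from h import *
from scipy.spatial.transform import Rotation as R
p=cams.read_camera("side");save(p,"s5.png",(190,130,310,230),5)
s=observe();q=s["ee_rot"];M=R.from_quat([q[1],q[2],q[3],q[0]]).as_matrix();t=np.array(s["tool_pos"])+.025*M[:,2]
print("tool-frame to target",M.T@(np.array([.6637,-.0554,.069])-t))
```

```text
tool-frame to target [-0.00098195 -0.00073344  0.02229559]
```

View pics/s5.png

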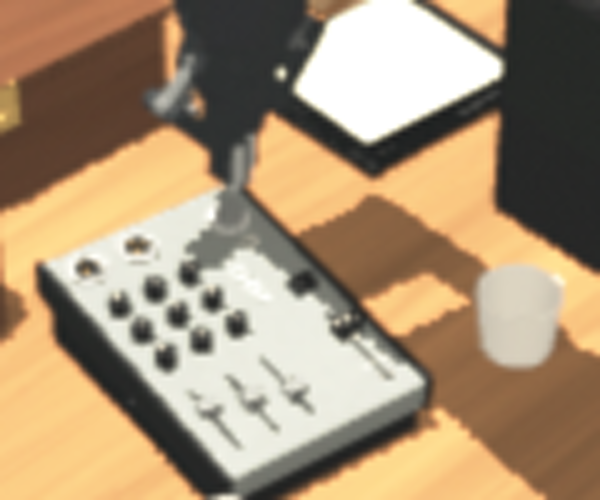

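The fingertips at (235,180) stand right over the mixer's switch at (232,213), about 20 mm above it. I press.

Emit:
drive_tool(series="-0.001 0 0.01 0 0 0; 0 0 0.005 0 0 0; 0 0 0.003 0 0 0; 0 0 0.002 0 0 0; 0 0 0.001 0 0 0; 0 0 0.001 0 0 0; 0 0 0.001 0 0 0; 0 0 0 0 0 0")

```text
time: 10.95
tool_pos: [0.6601, -0.056, 0.0918]
ee_rot: [0.009, 0.999, 0.0, 0.049]
wrist_force: [-3.1, 0.6, 2.5]
gripper_width: 0.001
finger_force: 1.4
```

Emit:
drive_tool(series="0 0 0.001 0 0 0; 0 0 0.001 0 0 0; 0 0 0.001 0 0 0; 0 0 0.001 0 0 0; 0 0 0 0 0 0")

```text
time: 11.45
tool_pos: [0.6607, -0.0561, 0.0876]
ee_rot: [0.009, 0.999, 0.0, 0.049]
wrist_force: [-2.3, -0.3, 3.7]
gripper_width: -0.0
finger_force: 1.9
```

Emit:
drive_tool(series="0 0 0.001 0 0 0; 0 0 0.0005 0 0 0; 0 0 0.0005 0 0 0; 0 0 0 0 0 0; 0 0 0 0 0 0")

```text
time: 11.95
tool_pos: [0.6609, -0.0561, 0.0857]
ee_rot: [0.009, 0.999, 0.0, 0.049]
wrist_force: [-3.5, -0.1, 4.9]
gripper_width: -0.002
finger_force: 2.5
```

Emit:
drive_tool(series="0 0 0.0005 0 0 0; 0 0 0.0005 0 0 0; 0 0 0 0 0 0")

```text
time: 12.25
tool_pos: [0.6609, -0.0561, 0.0856]
ee_rot: [0.009, 0.999, 0.0, 0.049]
wrist_force: [-7.5, 1.0, 9.5]
gripper_width: 0.002
finger_force: 4.9
```

Emit:
drive_tool(series="0 0 -0.002 0 0 0; 0 0 -0.018 0 0 0; 0 0 -0.05 0 0 0; 0 0 -0.05 0 0 0; 0 0 -0.05 0 0 0; 0 0 -0.046 0 0 0; 0 0 0 1 -5.63 0; 0 0 0 0 0 0")

```text
time: 13.05
tool_pos: [0.6416, -0.0527, 0.3031]
ee_rot: [0.0, 1.0, 0.0, 0.003]
wrist_force: [1.3, -0.1, -0.8]
gripper_width: -0.003
finger_force: 0.0
```

Emit:
drive_tool(series="-0.0207 0.0404 0 0 0 0; -0.0207 0.0404 0 0 0 0; -0.0207 0.0404 0 0 0 0; -0.0207 0.0404 0 0 0 0; -0.0207 0.0404 0 0 0 0; -0.0207 0.0404 0 0 0 0; -0.0207 0.0404 0 0 0 0; 0 0 0 0 0 0")

```text
time: 13.85
tool_pos: [0.4921, -0.3388, 0.2974]
ee_rot: [0.0, 1.0, -0.003, -0.001]
wrist_force: [-0.1, 0.3, 0.0]
gripper_width: -0.002
finger_force: 0.0
```

Emit:
drive_tool(series="0 0 0 0 0 0; 0 0 0 0 0 0; 0 0 0 0 0 0")

```text
time: 14.15
tool_pos: [0.4955, -0.334, 0.2991]
ee_rot: [-0.0, 1.0, 0.001, -0.0]
wrist_force: [0.2, -0.3, 0.7]
gripper_width: 0.002
finger_force: 0.0
```

Run:
```python
from h import *
p=cams.read_camera("side");save(p,"s6.png",(190,50,400,230),3.5)
s=observe();print(s["tool_pos"],s["ee_rot"])
P=pts(p)
for n,x,y in(("mixer",.6629,-.055),("player",.558,.2563)):
    g=np.hypot(P[...,0]-x,P[...,1]-y)<.007
    print(n,np.median(P[g],0),g.sum())
m=(P[...,2]>.196)&(P[...,2]<.206)&(np.hypot(P[...,0]-.495,P[...,1]+.335)<.022);print(m.sum(),P[m].mean(0))
```

```text
[ 0.49559356 -0.33402972  0.29927659] [-1.02397719e-04  9.99999197e-01  1.26251588e-03 -2.51169555e-05]
mixer [ 0.66417963 -0.05394215  0.05870011] 13
player [0.55863266 0.25709008 0.04677986] 20
19 [ 0.49243239 -0.3340022   0.19890184]
```

View pics/s6.png

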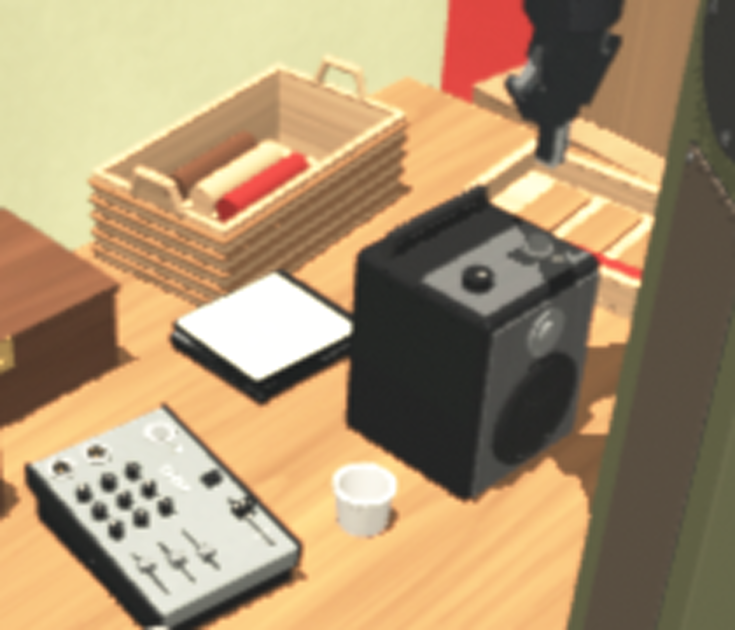

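The mixer's cap at (160,433) is in and the mixer stands unmoved. The fingertips at (550,160) are over the loudspeaker's switch at (540,243).

Emit:
drive_tool(series="0 0.001 0.03 0 0 0; 0 0 0.02 0 0 0; 0 0 0.012 0 0 0; 0 0 0.005 0 0 0; 0 0 0.002 0 0 0; 0 0 0.001 0 0 0; 0 0 0.001 0 0 0; 0 0 0 0 0 0")

```text
time: 15.0
tool_pos: [0.4953, -0.3365, 0.2294]
ee_rot: [0.0, 1.0, 0.0, 0.001]
wrist_force: [-0.3, -0.0, 1.1]
gripper_width: -0.002
finger_force: 0.0
```

Emit:
drive_tool(series="0 0 0.001 0 0 0; 0 0 0.001 0 0 0; 0 0 0.001 0 0 0; 0 0 0.001 0 0 0; 0 0 0 0 0 0")

```text
time: 15.5
tool_pos: [0.4951, -0.3363, 0.2251]
ee_rot: [0.0, 1.0, 0.0, 0.0]
wrist_force: [-1.2, -0.4, 2.1]
gripper_width: 0.004
finger_force: 1.6
```

Emit:
drive_tool(series="0 0 0.001 0 0 0; 0 0 0.001 0 0 0; 0 0 0.001 0 0 0; 0 0 0.001 0 0 0; 0 0 0.001 0 0 0; 0 0 0 0 0 0")

```text
time: 16.1
tool_pos: [0.4951, -0.3364, 0.2196]
ee_rot: [0.0, 1.0, 0.0, 0.0]
wrist_force: [-1.4, -1.3, 4.1]
gripper_width: 0.002
finger_force: 2.2
```

Emit:
drive_tool(series="0 0 0.0005 0 0 0; 0 0 0.0005 0 0 0; 0 0 0.0005 0 0 0; 0 0 0 0 0 0")

```text
time: 16.5
tool_pos: [0.4951, -0.3364, 0.2185]
ee_rot: [0.0, 1.0, 0.0, 0.0]
wrist_force: [-2.4, 1.0, 5.7]
gripper_width: 0.004
finger_force: 2.9
```

Emit:
drive_tool(series="0 0 0.0005 0 0 0; 0 0 0.0005 0 0 0; 0 0 0 0 0 0")

```text
time: 16.8
tool_pos: [0.4951, -0.3364, 0.2185]
ee_rot: [0.0, 1.0, 0.0, 0.0]
wrist_force: [-3.5, 2.7, 9.9]
gripper_width: -0.001
finger_force: 4.6
```

Emit:
drive_tool(series="0 0 -0.002 0 0 0; 0 0 -0.018 0 0 0; 0 0 -0.05 0 0 0; 0 0 -0.05 0 0 0; -0.04 0.03 0 0 0 0; -0.04 0.03 0 0 0 0; -0.03 0.03 0 0 0 0; 0 0 0 0 0 0")

```text
time: 17.6
tool_pos: [0.3819, -0.4288, 0.3357]
ee_rot: [-0.0, 1.0, -0.002, -0.001]
wrist_force: [-0.5, 0.1, 0.2]
gripper_width: -0.003
finger_force: 0.0
```

Emit:
drive_tool(series="0 0.04 0 0 0 0; 0 0.04 0 0 0 0; 0 0.04 0 0 0 0; 0 0.03 0 0 0 0; 0 0 0 0 0 0; 0 0 0 0 0 0; 0 0 0 0 0 0")

```text
time: 18.3
tool_pos: [0.3858, -0.5752, 0.3365]
ee_rot: [-0.001, 1.0, 0.001, -0.0]
wrist_force: [0.1, 0.5, 0.7]
gripper_width: -0.002
finger_force: 0.0
```

Run:
```python
from h import *
s=observe();print(s["tool_pos"],s["dq"])
T0=np.load("top.npz")["P"];S0=np.load("side.npz")["P"]
for c,P0 in(("top",T0),("side",S0)):
    p=cams.read_camera(c);P=pts(p)
    if c=="top": save(p,"t7.png",(110,90,430,310),2.4)
    for n,x,y,z in(("player",.559,.2565,.057),("mixer",.6637,-.0554,.069),("speaker",.495,-.335,.202)):
        f=lambda Q:[np.median(Q[(np.hypot(Q[...,0]-x,Q[...,1]-y)<.007)],0).round(4)]
        print(c,n,f(P0),f(P))
```

```text
[ 0.38575518 -0.57515131  0.33645842] [ 0.00228493 -0.0146827   0.00120268 -0.00292012 -0.00133612 -0.002904  ]
top player [array([0.5588, 0.2567, 0.0553])] [array([0.5594, 0.2562, 0.0483])]
top mixer [array([ 0.6633, -0.0551,  0.0682])] [array([ 0.6633, -0.0555,  0.0594])]
top speaker [array([ 0.4954, -0.3348,  0.2009])] [array([ 0.4948, -0.3352,  0.1934])]
side player [array([0.5583, 0.258 , 0.0545])] [array([0.5591, 0.2557, 0.047 ])]
side mixer [array([ 0.6624, -0.0553,  0.0668])] [array([ 0.6647, -0.0565,  0.0589])]
side speaker [array([ 0.4923, -0.3318,  0.198 ])] [array([ 0.4943, -0.3334,  0.1922])]
```

View pics/t7.png

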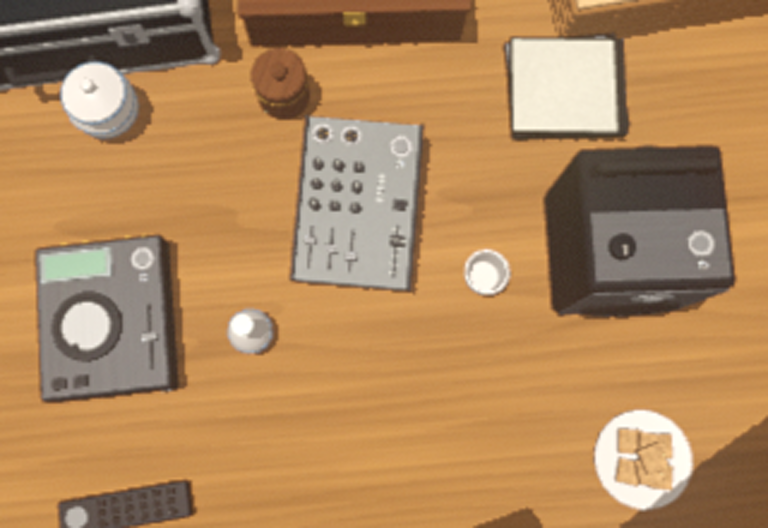

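The three caps, at (142,258), (400,147) and (701,243), are each about 8 mm lower. Everything else stands where it was and the arm is clear.

```bash
python3 -c "
from plant import ticket
print(ticket.finish_job())"
```

```text
the job is handed in; nothing more can be done
None
```

The disc player, the mixer and then the loudspeaker were switched on in that order, each switch pressed gently to its stop (about 12 N at most), with nothing else visibly moved; the job was handed in with the arm clear at about 18 s, and no verdict was returned.

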